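Index the cassette carousel and latch the wide-tab cassette into the rack

ROBOT

A 6-joint arm with a two-finger parallel gripper is mounted at the origin on a cart in front of the work surface, level with it; the furniture and walls round the work are solid. World frame = base frame: x ahead of the robot, y to its left, z up, the work surface at z = 0. Lengths are in m, angles in rad, forces in N, time in s.
With the tool pointing down it reaches from about 0.25 to 0.85 m from the base axis. Payload 12.5 kg.
Tool frame: the origin (TCP) lies at the very end of the fingers, on their centre line; the grasp point (between the pads) lies 19 mm behind it; z points along the fingers, y is the line along which they close (so a half turn about z gives the same grasp; the last joint's range is limited). The gripper opens to 93 mm and grips with 3 to 60 N. Pads are 15 mm wide; open, the fingers measure 128 mm over their backs; the gripper's body (75 mm by 188 mm) begins 65 mm behind the grasp point.
Start: joints at [1.053, 0.351, 1.652, -0, 1.139, -0.085], TCP at [0.231, 0.499, 0.219] pointing down, gripper open.
Joint ranges: [-2.75, 2.75], [-0.79, 2.1], [0.01, 2.65], [-1.57, 4.71], [0.07, 3.14], [-2.87, 2.87]. Speed limits (rad/s): [2.22, 2.22, 2.79, 3.14, 3.14, 3.14].

INTERFACE

Orientations are given as a rotation vector (axis times angle).
In Python, from station import ctrl gives the robot as it stands.
- The arm moves only by the tool carry_out, never from a script. Its argument "series" is one flat list of numbers, 5 for each row, row after row: the shift along the tool's x, y, z in units of 100 cm (1.0 is 100 cm), then the turn about the tool's z in units of pi/2 rad (1.0 is pi/2 rad), then the opening, from 0 (shut) to 1 (fully open). In form: [tx, ty, tz, yaw, fingers, tx, ty, tz, yaw, fingers, ...]. A call has 1 to 10 rows; each row shifts and turns the commanded pose from where the row before left it, along the tool's axes as they then stand; what a row does not reach is not made up. A row lasts 1/10 s, in which the tool goes at most 50 mm and 8.59 degrees, less where a joint would pass 70% of its speed; a pose out of reach is approached as far as the arm can. A call with a number of a shift or a turn outside -1 to 1 is refused whole. A call with a gripper value outside its range is refused whole. The fingers move at their own pace and stop on an object; "force" is the grip in N (left out, the last holds). Time passes only in rows, so rows that do not move let the fingers close. It gives the time, the measured TCP pose, the force, the opening and the grip force at its end, in the units of the state.
- ctrl.get_state(): the state, without advancing time (a new reading comes with each control period).
- ctrl.camera(name): name is "side" or "top"; returns (picture, depth): 480x640x3 uint8, red, green, blue; 480x640 float32, m along the optical axis (not along the pixel's ray), 0 where there is no reading.
- ctrl.camera_params(name): a dict with "mtx" (3x3 intrinsics, pixels), "R" (3x3) and "t" (3): a world point X has camera coordinates R X + t. Camera axes: x right, y down, z forward; pixel columns grow to the right and rows downward; lengths in m; the calibration is good to about 2 mm. A picture is of the moment at which its call begins. camera_params takes no time and is no camera call.
- ctrl.sign_off(): hands the job in; it is judged then, once.
The state is a dict: "clock": time; "joint_pos": joint angles; "dq": joint speeds; "effort": joint torques, N m; "eef_pos": TCP position; "tool_rot": TCP orientation; "ft_force": force on the tool from outside, world axes, zero at the start; "wrist_torque": the same for the moment, N m; "opening": finger opening in m; "grip_force": force on a finger pad.
Only numpy, scipy, OpenCV 4.12 (cv2) and the standard library are available. Lean on these libraries where they do the work, as an engineer would, in place of code of your own. Each camera call takes 0.05 s, during which the arm holds its last target. There are 200 camera calls.

TASK

Turn the carousel (it has a bar knob on top) until the one cassette with the wide grip tab stands at the open gate in the retaining rail, lift it out there, and push it down into the empty middle slot of the rack until it is fully home and the slot's sprung latch has snapped back over its shoulder. Leave the other cassettes in their places and do not disturb the other things on the bench; let go of everything at the end.

Things in the scene. Friction and masses are not known exactly. Their poses are not given: they have to be found in the camera images.
- carousel_stand: Fixed white round stand, 264 mm diameter, 12 mm thick; origin at its centre on the bench, z up (the carousel's axis). Six rod posts 127 mm from the axis carry the retaining rail. It may be on the left or the right of the bench, with the rack on the other side; its gate lies in its own -x direction, roughly towards the robot.
- rail (a point): Rear middle of the fixed retaining rail, across from the gate. The rail is a bent steel rod 8 mm thick, centreline 108 mm from the axis and 75 mm above the bench (top at 79 mm). It runs over the cassettes' outer shoulders and blocks lifting all round, but for the gate: a gap 30 degrees either side of the stand's -x direction.
- gate (a point): Point at the middle of the gate, 85 mm from the axis in the stand's -x direction, 24 mm above the bench (the level of the cassettes' undersides): the wanted cassette can be lifted straight up once its origin is within about 30 mm of this point. Its axes are the stand's.
- carousel_knob (a point): Centre of the black bar knob on the turning rotor, on the axis, 127 mm above the bench. Bar 52 mm long (this point's x axis, which turns with the rotor), 14 mm thick, 30 mm high (112 to 142 mm above the bench). The rotor turns either way without stops against about 0.06 N m of friction, stays where it is left and carries the cassettes, whose tops reach 98 mm above the bench.
- rotor (a point): Centre of the rotor's upper face, on the axis 24 mm above the bench; axes turn with the rotor. Rotor 242 mm diameter; six pockets 60 degrees apart, 85 mm from the axis (the first along this x axis), walls 30 mm high, 1.2 mm play at each side (a cassette may lean up to 0.08 rad). The pocket at +120 degrees is empty.
- cassette_wide: The wanted cassette, grey, the only one with a wide tab; about 60 g. Body 60 (its x) x 14 (its y) x 44 mm high; on top in the middle a grip tab 32 (x) x 10 (y) x 30 mm high, 74 mm in all; a 14 mm shoulder at each end. Origin: centre of its underside, z up. Ends alike: may go in either way round. Starts in a pocket, x along the radius, underside 24 mm above the bench.
- cassette_b: Grey cassette like the wanted one but with a narrow tab (13 mm long, 10 mm thick); stands in the carousel and must stay in its pocket. Origin at the centre of its underside.
- cassette_c: Another narrow-tab cassette that stays in its carousel pocket; origin as cassette_b.
- cassette_d: Another narrow-tab cassette that stays in its carousel pocket; origin as cassette_b.
- cassette_e: Another narrow-tab cassette that stays in its carousel pocket; origin as cassette_b.
- rack: Fixed aluminium rack, 104 (its x) x 160 mm (its y); origin at the centre of its underside on the bench, z up. Three slots 50 mm apart along y, each running along x, floor 10 mm above the bench. The outer two hold narrow-tab cassettes, tabs reaching 84 mm above the bench. A sprung steel latch stands at the -x end of each slot.
- slot_middle (a point): Centre of the floor of the empty middle slot, 10 mm above the bench, over the rack's origin; axes of the rack. A home cassette has its origin here, its x along this x (either way round). Side walls to 36 mm with flared lead-ins to 43 mm above the bench, 1.4 mm play at each side and 2 mm at each end; rear wall (+x) 54 mm high, flared to about 62 mm.
- latch_middle (a joint): Travel of the middle slot's sprung bolt (m): 0 closed, grows as it is pushed outward (rack's -x), 0.014 at most. Closed, its flat tip reaches 8 mm over the front shoulder of a home cassette, underside 3 mm above the shoulder; over it a steep ramp rises outward to 79 mm above the bench. A cassette pushed straight down (a few newtons) opens it 8 mm; it springs back once the shoulder is below.
- rack_cassette_r: Narrow-tab cassette latched in the rack's right (-y) slot; leave it. Origin at the centre of its underside.
- rack_cassette_l: Narrow-tab cassette latched in the rack's left (+y) slot; leave it. Origin at the centre of its underside.
- bottle_amber: Amber bottle with black cap, 57 mm diameter, 112 mm tall, standing between carousel and rack; bystander. Origin at the centre of its underside.
- forceps: Forceps, 128 mm long (along y), 9 mm high, lying in front between carousel and rack; bystander. Origin under its centre.
- marker_red: Marker pen with a red cap, 134 mm long, 18 mm wide, lying at the rear left; bystander. Origin under its centre.
- timer: White bench timer, 62 x 66 x 18 mm; bystander at the right. Origin under its centre.
- tape_roll: Roll of tape, 68 mm diameter, 19 mm high, lying flat; bystander at the left. Origin under its centre.
- flask: Conical glass flask, 64 mm diameter, 104 mm tall; bystander at the rear left. Origin under its centre.
There are look-alikes about, which are no part of the job. What is shaped like the cassette_wide but blue is not meant.

How it is judged:
By the outcome, as a careful person would: the job done as asked, in the order asked, and still so for the second after the job is handed in, with the robot touching nothing.
It also fails if it takes over 61 s, if anything falls off the work surface, if the arm or the gripper's body presses on something with over 40 N, if the wrist force passes 120 N, or if a joint passes its speed limit or range.

## Working session

There is one attempt and no reset: what is moved stays moved. The work goes in short steps, Python scripts to look and compute and a tool call to move; the robot and the scene stay as the last step left them, time stands still between calls to the robot, and variables do not carry over. Pictures are saved under pics/ and viewed, at most 10 in all, crops included, and the job is handed in when it is done.

Besides the shell and the picture viewer there is one more tool, called after "Call:" by a JSON object that holds its "api" and its "payload". carry_out: Moves the arm, as the interface text tells. Shifts and turns lie within -1 to 1; 1 stands for 100 cm of shift or pi/2 rad of turn. Its arguments: {"type":"object","properties":{"series":{"type":"array","items":{"type":"number"}},"force":{"type":"number"}},"required":["series"]}

```bash
mkdir -p pics
cat > h.py <<'E'
import numpy as np, cv2
from station import ctrl
from scipy.spatial.transform import Rotation as Ro
def ray(c,u,v):
    p=ctrl.camera_params(c);R=np.array(p["R"]);t=np.array(p["t"])
    d=R.T@np.linalg.inv(p["mtx"])@np.array([u,v,1.]);return -R.T@t,d
def onz(c,u,v,z):
    o,d=ray(c,u,v);return o+d*(z-o[2])/d[2]
def cloud(c,D):
    p=ctrl.camera_params(c);R=np.array(p["R"]);t=np.array(p["t"])
    v,u=np.mgrid[:480,:640];P=np.stack([u,v,np.ones_like(u)],-1)@np.linalg.inv(p["mtx"]).T*D[...,None]
    return (P-t)@R
def proj(c,X):
    p=ctrl.camera_params(c);q=np.array(p["mtx"])@(np.array(p["R"])@np.array(X)+np.array(p["t"]));return q[:2]/q[2]
E
python3 - <<'E'
from h import *
for c in("top","side"):
    im,d=ctrl.camera(c);cv2.imwrite(f"pics/{c}0.png",im[...,::-1]);np.savez(f"{c}0.npz",im=im,d=d)
    o,_=ray(c,0,0);print(c,o,(d>0).mean(),[onz(c,u,v,0).round(3) for u,v in((0,0),(639,479))])
print(ctrl.get_state())
E
```

```text
top [0.32902245 0.03934672 1.59649043] 0.9960416666666667 [array([1.291, 1.038, 0.   ]), array([-0.221, -0.978,  0.   ])]
side [ 0.12166747 -1.10083271  1.19951259] 0.9960286458333333 [array([-0.385,  2.4  ,  0.   ]), array([ 0.932, -0.761,  0.   ])]
{'clock': 0.1, 'joint_pos': array([ 1.05341548e+00,  3.51197152e-01,  1.65233244e+00,  1.25363209e-05,
        1.13909359e+00, -8.45741814e-02]), 'dq': array([ 0.00103718, -0.00114631, -0.00157578,  0.000745  ,  0.00109826,
        0.00017402]), 'effort': array([ 1.06585292e-04, -4.98027313e+01, -2.85707188e+01,  6.99371123e-02,
        2.39671668e-02, -1.56387551e-05]), 'eef_pos': array([0.2304951 , 0.49904523, 0.21815767]), 'tool_rot': array([-6.74497298e-01, -3.06800712e+00,  1.54052851e-03]), 'ft_force': array([0.19208177, 0.07611327, 0.10415142]), 'wrist_torque': array([-0.03836841,  0.05325439, -0.0484509 ]), 'grip_force': 0.0, 'opening': 0.09283980864486252}
```

View pics/top0.png

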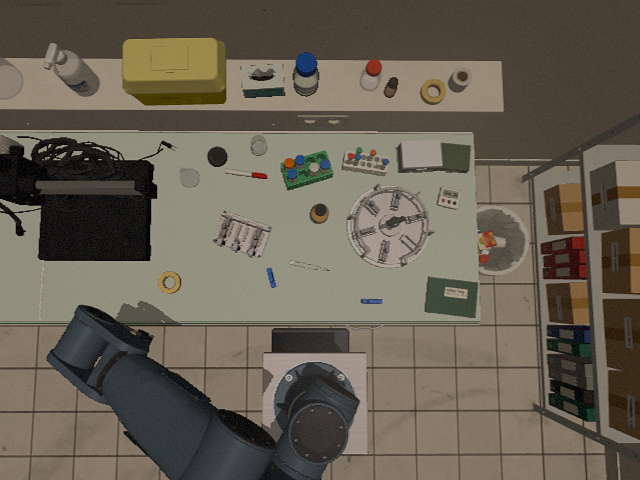

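View pics/side0.png

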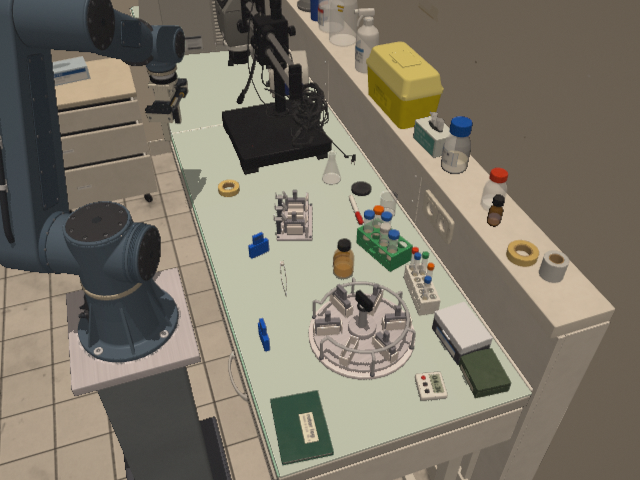

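The carousel is at top-view (388,226) and side-view (362,325). The rack is at top (241,234) and side (294,215), with the bottle at top (319,213). I'll enlarge both.

Run:
```python
import cv2,numpy as np
t=cv2.imread("pics/top0.png");s=cv2.imread("pics/side0.png")
r=lambda i,x,y,w,h,W,H:cv2.resize(i[y:y+h,x:x+w],(W,H),interpolation=cv2.INTER_CUBIC)
a=r(t,338,176,100,100,400,400);b=r(t,200,195,80,80,400,400)
cv2.imwrite("pics/crop1.png",np.hstack([a,b]))
a=r(s,300,270,120,110,480,440);b=r(s,264,180,60,70,300,350)
o=np.zeros((440,780,3),np.uint8);o[:,:480]=a;o[:350,480:]=b
cv2.imwrite("pics/crop2.png",o)
```

```text
(no output)
```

View pics/crop1.png

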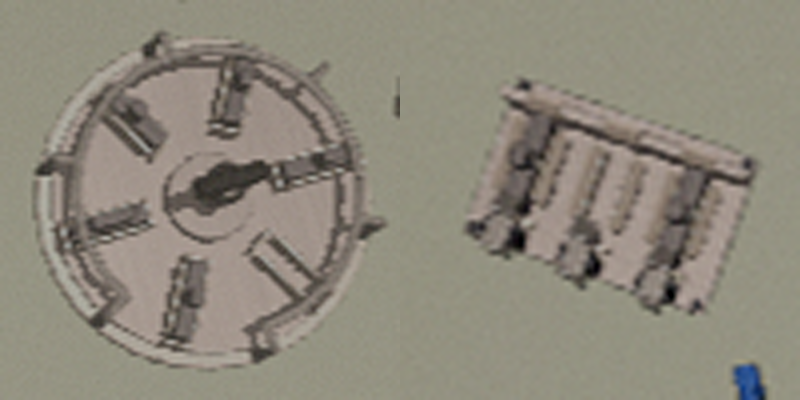

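View pics/crop2.png

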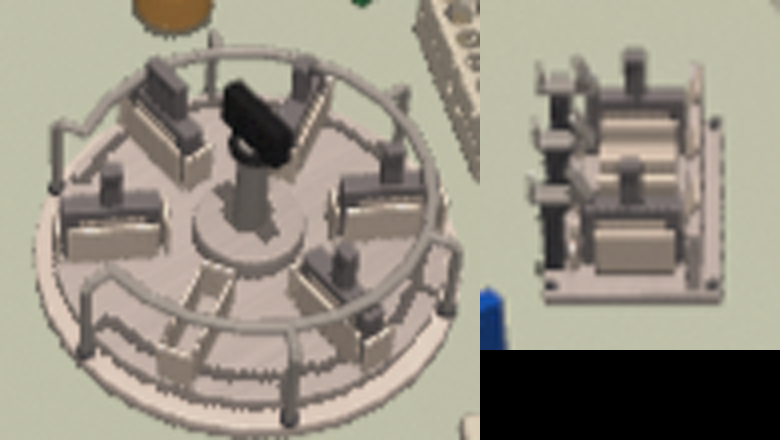

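The wide tab is at side-crop (165,90), i.e. side pixel (341,292). That matches the left cassette at top-crop (115,220), one pocket clockwise of the gate. Next I'll measure.

```bash
cat > m.py <<'E'
from h import *
import sys
def tops(c,im,d,ctr,rad,z0,z1,mask=None,amin=6):
    P=cloud(c,d);m=(d>0)&(P[...,2]>z0)&(P[...,2]<z1)&(np.hypot(P[...,0]-ctr[0],P[...,1]-ctr[1])<rad)
    if mask is not None:m&=mask
    n,L,st,_=cv2.connectedComponentsWithStats(m.astype(np.uint8),connectivity=8)
    out=[]
    for i in range(1,n):
        if st[i,4]<amin: continue
        q=P[L==i];(a,b),(w,h),an=cv2.minAreaRect((q[:,:2]*1000).astype(np.float32))
        out.append((st[i,4],q.mean(0).round(4),(round(a,1),round(b,1)),(round(w,1),round(h,1)),round(an,1),q[:,2].max().round(4)))
    return out
if __name__=="__main__":
  for c in("top","side"):
    z=np.load(f"{c}0.npz");im,d=z["im"],z["d"];P=cloud(c,d)
    print(c)
    ctr=onz("top",388,226,.05)[:2];rk=onz("top",241,234,.03)[:2];print(ctr,rk)
    print("knob",*tops(c,im,d,ctr,.06,.11,.16),sep="\n ")
    print("tabs",*tops(c,im,d,ctr,.115,.084,.105),sep="\n ")
    print("racktabs",*tops(c,im,d,rk,.11,.062,.095),sep="\n ")
    print("rackbase",*tops(c,im,d,rk,.13,.006,.2,amin=100),sep="\n ")
    m=(d>0)&(P[...,2]>.006)&(P[...,2]<.1)&(np.hypot(P[...,0]-ctr[0],P[...,1]-ctr[1])<.15)
    q=(P[m][:,:2]*1000).astype(np.float32);print("stand",cv2.minEnclosingCircle(q),len(q))
E
python3 m.py
```

```text
top
[ 0.53691548 -0.22546815] [0.51282189 0.22613446]
knob
 (np.int32(125), array([ 0.5412, -0.2304,  0.1346]), (542.0, -231.9), (51.1, 26.9), 87.3, np.float64(0.1491))
tabs
 (np.int32(20), array([ 0.6246, -0.2515,  0.0946]), (625.0, -252.7), (11.4, 12.0), 87.8, np.float64(0.1037))
 (np.int32(14), array([ 0.6006, -0.1705,  0.0967]), (601.3, -170.8), (10.8, 10.3), 46.2, np.float64(0.1019))
 (np.int32(18), array([ 0.5663, -0.3122,  0.0957]), (566.0, -313.1), (13.4, 9.5), 86.4, np.float64(0.1025))
 (np.int32(39), array([ 0.518 , -0.1495,  0.0964]), (519.1, -150.3), (10.9, 31.4), 16.7, np.float64(0.1047))
 (np.int32(19), array([ 0.4596, -0.2116,  0.0964]), (459.2, -211.2), (10.0, 12.1), 86.9, np.float64(0.1041))
racktabs
 (np.int32(6), array([0.5657, 0.2584, 0.0641]), (566.9, 258.2), (16.1, 5.2), 56.3, np.float64(0.0669))
 (np.int32(9), array([0.5507, 0.2163, 0.0654]), (550.6, 216.0), (19.3, 3.1), 68.1, np.float64(0.07))
 (np.int32(19), array([0.5318, 0.2742, 0.0812]), (531.9, 274.7), (10.0, 11.0), 62.5, np.float64(0.0896))
 (np.int32(21), array([0.5037, 0.2843, 0.0735]), (504.3, 284.5),
[... 1910 characters left out ...]
32(6), array([0.4625, 0.2411, 0.0682]), (462.8, 242.2), (18.9, 0.5), 73.6, np.float64(0.0731))
 (np.int32(33), array([0.4989, 0.1765, 0.0745]), (499.6, 178.2), (13.7, 8.9), 69.7, np.float64(0.0839))
 (np.int32(25), array([0.4695, 0.1875, 0.0696]), (469.8, 187.4), (16.5, 13.3), 51.4, np.float64(0.0814))
 (np.int32(6), array([0.4461, 0.1957, 0.067 ]), (446.2, 196.3), (21.8, 0.3), 73.9, np.float64(0.0701))
 (np.int32(8), array([0.5346, 0.1641, 0.0641]), (534.1, 165.0), (22.4, 2.9), 71.3, np.float64(0.0657))
rackbase
 (np.int32(1520), array([0.5088, 0.2112, 0.0378]), (512.2, 225.0), (173.2, 117.3), 73.2, np.float64(0.0876))
stand ((543.5409545898438, -223.84344482421875), 145.5128631591797) 7552
```

Run:
```python
from m import *
from scipy.optimize import least_squares
A={}
for c in("top","side"):
    z=np.load(f"{c}0.npz");im,d=z["im"],z["d"];P=cloud(c,d)
    # top faces only: tabs
    T=[t for t in tops(c,im,d,(.537,-.2255),.115,.092 if c=="top" else .0955,.106) if np.hypot(t[1][0]-.54,t[1][1]+.23)>.05]
    X=np.array([t[2] for t in T])/1000;C=np.array([t[1][:2] for t in T])
    for nm,Q in(("rect",X),("mean",C)):
        a0=np.deg2rad(15)
        f=lambda p:np.ravel([min((q-p[:2]-.085*np.array([np.cos(p[2]+k*np.pi/3),np.sin(p[2]+k*np.pi/3)]) for k in range(6)),key=np.linalg.norm) for q in Q])
        s=least_squares(f,[.54,-.23,-a0]);print(c,nm,s.x[:2].round(4),np.rad2deg(s.x[2]).round(1),(s.fun*1000).round(1))
    # knob: dark pixels
    g=im.max(-1);m=(g<60)&(P[...,2]>.11)&(P[...,2]<.16)&(np.hypot(P[...,0]-.54,P[...,1]+.23)<.06)&(d>0)
    q=P[m];print("z hist",np.percentile(q[:,2],[2,50,90,98]).round(4),len(q))
    q=q[q[:,2]>.136];print("knobtop",q.mean(0),cv2.minAreaRect((q[:,:2]*1000).astype(np.float32)),np.rad2deg(np.arctan2(*np.linalg.svd(q[:,:2]-q[:,:2].mean(0))[2][0][::-1])))
    # stand: ring plane z in 8..16
    m=(d>0)&(abs(P[...,2]-.012)<.005)&(np.hypot(P[...,0]-.537,P[...,1]+.2255)<.15)
    n,L,st,_=cv2.connectedComponentsWithStats(m.astype(np.uint8))
    v,u=np.nonzero(L==1+st[1:,4].argmax())
    H=cv2.convexHull(np.stack([u,v],1).astype(np.int32))[:,0]
    W=np.array([onz(c,a,b,.012)[:2] for a,b in H])
    s=least_squares(lambda p:np.hypot(*(W-p).T)-.132,[.537,-.2255],loss="soft_l1",f_scale=.002);print("stand",s.x.round(4),(s.fun*1000).round(1))
    # rail, z 70..84
    m=(d>0)&(abs(P[...,2]-.077)<.006);rr=np.hypot(P[...,0]-.537,P[...,1]+.226);m&=abs(rr-.108)<.012
    q=P[m];s=least_squares(lambda p:np.hypot(*(q[:,:2]-p).T)-.108,[.537,-.2255],loss="soft_l1",f_scale=.002);
    an=np.sort(np.rad2deg(np.arctan2(q[:,1]-s.x[1],q[:,0]-s.x[0]))%360);g=np.diff(an);k=g.argsort()[-3:];print("rail",s.x.round(4),[(an[i].round(1),an[i+1].round(1)) for i in k])
    R=[t for t in tops(c,im,d,(.513,.226),.11,.074,.095) ];print([ (t[0],t[1],t[2]) for t in R])
```

```text
top rect [ 0.5423 -0.2322] -13.8 [-0.  -0.4  0.2  0.   0.4  0.4 -0.  -0.1 -0.5  0.1]
top mean [ 0.5423 -0.2317] -13.6 [ 0.4 -0.2 -0.3 -0.  -0.3  0.4  0.1 -0.   0.  -0.2]
z hist [0.1127 0.1392 0.144  0.147 ] 53
knobtop [ 0.54183328 -0.23068455  0.14124583] ((542.2977294921875, -231.6471405029297), (13.564213752746582, 50.66495132446289), 15.858968734741211) 106.5155385130405
stand [ 0.5459 -0.2331] [ -7.4  -0.9   1.3   2.2   2.2   5.2   1.1  -1.  -11.7  -9.8]
rail [ 0.542  -0.2313] [(np.float64(163.7), np.float64(167.1)), (np.float64(140.6), np.float64(163.7)), (np.float64(167.6), np.float64(197.3))]
[(np.int32(16), array([0.5324, 0.2744, 0.0838]), (532.2, 274.5)), (np.int32(10), array([0.5012, 0.2853, 0.0784]), (500.7, 285.8)), (np.int32(15), array([0.5003, 0.1796, 0.0834]), (500.2, 180.1)), (np.int32(8), array([0.4846, 0.2379, 0.0781]), (484.7, 237.6)), (np.int32(8), array([0.4683, 0.19  , 0.0777]), (468.1, 190.8))]
side rect [ 0.5408 -0.2355] -13.5 [-0.8  0.1  0.6  0.3  0.3 -0.   0.1 -0.3 -0.2 -0.1]
side mean [ 0.5411 -0.2359] -13.7 [-0.2  0.1 -0.1  0.   0.4 -0.1  0.1  0.1 -0.2 -0.2]
z hist [0.1115 0.1337 0.1421 0.1441] 220
knobtop [ 0.54122897 -0.23859765  0.14026857] ((541.4633178710938, -236.34231567382812), (14.17210865020752, 50.99131774902344), 16.074172973632812) -72.46760791221563
stand [ 0.5404 -0.2377] [ -1.2  -1.6  -1.5  -0.7  -0.7  -0.7   0.5   1.6  -0.    0.8   0.9   0.7
   0.3  -0.5  -0.1  -0.8  -1.   -1.1  -1.3  -1.1  -1.6  -6.5 -11.9  -2.1]
rail [ 0.5402 -0.2345] [(np.float64(95.7), np.float64(104.1)), (np.float64(140.7), np.float64(167.2)), (np.float64(167.2), np.float64(196.2))]
[(np.int32(15), array([0.5319, 0.2692, 0.0816]), (533.0, 272.3)), (np.int32(19), array([0.4996, 0.1776, 0.0799]), (499.6, 178.1)), (np.int32(7), array([0.4672, 0.1878, 0.0768]), (468.1, 187.9))]
```

Call:
{"api": "carry_out", "payload": {"series": [0,0,0,0.09,1,0,0,0,0.09,1,0,0,0,0.09,1,0,0,0,0.09,1,0,0,0,0.09,1,0,0,0,0.09,1,-0.02,0.0025,0,0,1,-0.04,0.0045,0,0,1,-0.04,0.0045,0,0,1,-0.04,0.0045,0,0,1]}}

```text
clock: 1.1
eef_pos: [0.2861, 0.3682, 0.2183]
tool_rot: [1.877, 2.519, -0.001]
ft_force: [0.6, 0.3, -0.7]
opening: 0.0932
grip_force: 0.0
```

Call:
{"api": "carry_out", "payload": {"series": [-0.04,0.0045,0,0,1,-0.04,0.0045,0,0,1,-0.04,0.0045,0,0,1,-0.04,0.0045,0,0,1,-0.04,0.0045,0,0,1,-0.04,0.0045,0,0,1,-0.04,0.0045,0,0,1,-0.04,0.0045,0,0,1,-0.04,0.0045,0,0,1,-0.04,0.0045,0,0,1]}}

```text
clock: 2.1
eef_pos: [0.4436, -0.0025, 0.2186]
tool_rot: [-1.878, -2.519, 0.0]
ft_force: [0.2, 0.6, -0.2]
opening: 0.0931
grip_force: 0.0
```

```bash
cat >> h.py <<'E'
def delta(X,ydeg,clk=True):
    "pose -> remaining move in tool axes (m) and yaw units; tool y wanted along world angle ydeg"
    s=ctrl.get_state();R=Ro.from_rotvec(s["tool_rot"]).as_matrix();e=np.array(X)-s["eef_pos"]
    ya=np.rad2deg(np.arctan2(R[1,1],R[0,1]));dy=(ydeg-ya+90)%180-90
    print("t",round(s["clock"],2),"pos",s["eef_pos"].round(4),"ya",ya.round(2),"z",R[:,2].round(3),"F",s["ft_force"].round(1),"op",round(s["opening"],4),"g",round(s["grip_force"],1))
    print("tool shift",(R.T@e).round(4),"yaw",round(-dy/90,4))
E
python3 -c "
from h import *
delta([.5415,-.2335,.175],16.5)"
```

```text
t 2.1 pos [ 0.4436 -0.0025  0.2186] ya 16.59 z [-0.  0. -1.] F [ 0.2  0.6 -0.2] op 0.0931 g 0.0
tool shift [-0.2494  0.0278  0.0436] yaw 0.001
```

Call:
{"api": "carry_out", "payload": {"series": [-0.04,0.0045,0,0,1,-0.04,0.0045,0,0,1,-0.04,0.0045,0,0,1,-0.04,0.0045,0,0,1,-0.04,0.0045,0,0,1,-0.03,0.0035,0.01,0,1,-0.01,0.001,0.03,0,1,0,0,0,0,1,0,0,0,0,1]}}

```text
clock: 3.0
eef_pos: [0.5374, -0.2225, 0.1786]
tool_rot: [-1.877, -2.517, 0.0]
ft_force: [0.2, -0.2, 0.5]
opening: 0.093
grip_force: 0.0
```

```bash
python3 -c "
from h import *
delta([.5415,-.2335,.112],16.5)"
```

```text
t 3.0 pos [ 0.5374 -0.2225  0.1786] ya 16.6 z [-0.001  0.001 -1.   ] F [ 0.2 -0.2  0.5] op 0.093 g 0.0
tool shift [-0.0117  0.0008  0.0666] yaw 0.0011
```

Call:
{"api": "carry_out", "payload": {"series": [-0.012,0.001,0.02,0,1,0,0,0.02,0,1,0,0,0.02,0,1,0,0,0.004,0,1,0,0,0,0,0,0,0,0,0,0,0,0,0,0,0,0,0,0,0,0,0,0,0,0,0,0,0,0,0,0], "force": 15}}

```text
clock: 4.0
eef_pos: [0.5423, -0.2343, 0.1148]
tool_rot: [1.877, 2.519, 0.0]
ft_force: [0.8, 0.9, -0.5]
opening: 0.0494
grip_force: 0.0
```

```bash
python3 -c "
from h import *
delta([.5415,-.2335,.112],16.5)"
```

```text
t 4.0 pos [ 0.5423 -0.2343  0.1148] ya 16.6 z [ 0. -0. -1.] F [ 0.8  0.9 -0.5] op 0.0494 g 0.0
tool shift [ 0.001  -0.0005  0.0028] yaw 0.0011
```

Call:
{"api": "carry_out", "payload": {"series": [0,0,0,0,0,0,0,0,0,0,0,0,0,0,0,0,0,0,0,0,0,0,0,0,0,0,0,0,0,0,0,0,0,0,0,0,0,0,0,0], "force": 15}}

```text
clock: 4.8
eef_pos: [0.5417, -0.2344, 0.1146]
tool_rot: [-1.877, -2.518, 0.001]
ft_force: [-5.2, -1.2, 3.3]
opening: 0.0142
grip_force: 15.0
```

```bash
python3 -c "
from h import *
delta([.5415,-.2335,.112],16.5)"
```

```text
t 4.8 pos [ 0.5417 -0.2344  0.1146] ya 16.6 z [-0.001  0.    -1.   ] F [-5.2 -1.2  3.3] op 0.0142 g 15.0
tool shift [0.0009 0.     0.0026] yaw 0.0011
```

Call:
{"api": "carry_out", "payload": {"series": [0,0,0,-0.05,0,0,0,0,-0.08,0,0,0,0,-0.08,0,0,0,0,-0.08,0,0,0,0,-0.08,0,0,0,0,-0.08,0,0,0,0,-0.08,0,0,0,0,-0.08,0,0,0,0,-0.08,0,0,0,0,0,0], "force": 15}}

```text
clock: 5.8
eef_pos: [0.5425, -0.2336, 0.1146]
tool_rot: [0.306, 3.126, 0.002]
ft_force: [-0.3, 4.7, 1.6]
opening: 0.0138
grip_force: 15.0
```

Run:
```python
from m import *
delta([.5415,-.2335,.112],78.5)
for c in("top","side"):
    im,d=ctrl.camera(c);print(c,*tops(c,im,d,(.541,-.234),.115,.088,.105),sep="\n ")
```

```text
t 5.8 pos [ 0.5425 -0.2336  0.1146] ya 78.82 z [ 0.     0.001 -1.   ] F [-0.3  4.7  1.6] op 0.0138 g 15.0
tool shift [ 0.001  -0.0001  0.0026] yaw 0.0035
top
 (np.int32(17), array([ 0.5161, -0.1507,  0.0971]), (516.7, -151.0), (10.4, 11.6), 14.5, np.float64(0.1031))
side
 (np.int32(30), array([ 0.5145, -0.1559,  0.0944]), (515.0, -155.6), (10.5, 18.2), 17.2, np.float64(0.1))
 (np.int32(30), array([ 0.6242, -0.2525,  0.0947]), (624.9, -251.7), (11.7, 13.4), 2.7, np.float64(0.1023))
 (np.int32(75), array([ 0.458 , -0.2183,  0.0949]), (458.5, -216.9), (17.3, 31.5), 73.5, np.float64(0.1019))
 (np.int32(30), array([ 0.5385, -0.2418,  0.0945]), (539.0, -241.8), (9.8, 19.4), 69.0, np.float64(0.1048))
 (np.int32(33), array([ 0.4841, -0.3004,  0.0955]), (484.6, -299.8), (15.2, 10.5), 41.9, np.float64(0.1022))
```

Call:
{"api": "carry_out", "payload": {"series": [0,0,0,0,0.45,0,0,0,0,0.45,0,0,0,0,0.45,0,0,0,0,0.45,0,0,-0.02,0,0.45,0,0,-0.03,0,0.45,0,0,-0.01,0,0.45,0.03,0,0,0,0.45,0.03,0,0,0,0.45,0.025,0,0,0,0.45]}}

```text
clock: 6.9
eef_pos: [0.4574, -0.2172, 0.1741]
tool_rot: [-0.31, -3.126, -0.0]
ft_force: [0.7, -0.6, 0.1]
opening: 0.0419
grip_force: 0.0
```

Run:
```python
from m import *
im,d=ctrl.camera("side");cv2.imwrite("pics/side1.png",cv2.resize(im[260:390,280:440,::-1],None,fx=4,fy=4))
delta([.4583,-.2177,.072],78.6)
print(*tops("side",im,d,(.541,-.234),.115,.088,.105),sep="\n ")
```

```text
t 6.95 pos [ 0.4547 -0.2163  0.1738] ya 78.68 z [-0.003  0.001 -1.   ] F [ 1.4 -1.   0.1] op 0.042 g 0.0
tool shift [-0.0041 -0.0007  0.1018] yaw 0.0009
(np.int32(26), array([ 0.5972, -0.1718,  0.0949]), (598.1, -169.9), (18.8, 10.0), 66.4, np.float64(0.1014))
 (np.int32(29), array([ 0.624 , -0.2522,  0.0948]), (624.3, -252.8), (10.9, 13.1), 24.1, np.float64(0.1005))
 (np.int32(70), array([ 0.4585, -0.2189,  0.0951]), (458.2, -218.9), (14.0, 32.4), 79.9, np.float64(0.1014))
 (np.int32(29), array([ 0.5392, -0.2417,  0.0946]), (539.2, -241.2), (10.3, 19.3), 67.7, np.float64(0.1049))
 (np.int32(29), array([ 0.4851, -0.2993,  0.0947]), (486.2, -298.9), (15.3, 10.2), 48.0, np.float64(0.1006))
```

View pics/side1.png

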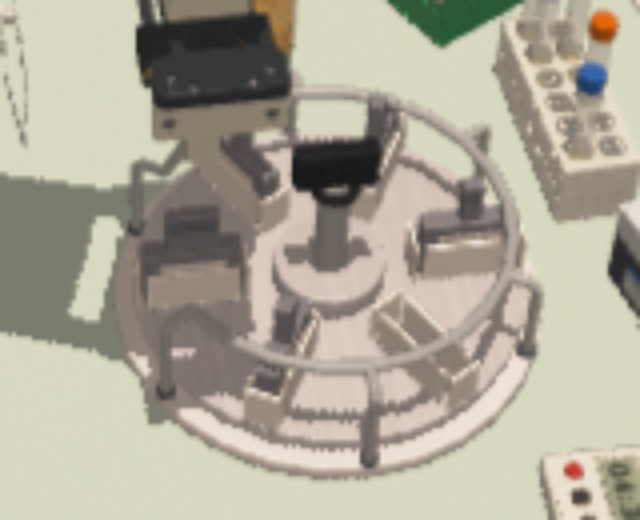

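The wide-tab cassette (crop (195,250)) stands at the gate under the gripper, so I'll descend and grip.

Call:
{"api": "carry_out", "payload": {"series": [0,0,0.02,0,0.45,0,0,0.025,0,0.45,0,0,0.025,0,0.45,0,0,0.02,0,0.45,0,0,0.01,0,0.45,0,0,0,0,0.45,0,0,0,0,0.45]}}

```text
clock: 7.65
eef_pos: [0.4592, -0.2178, 0.0752]
tool_rot: [0.309, 3.126, -0.0]
ft_force: [-0.5, 0.2, 1.1]
opening: 0.0419
grip_force: 0.0
```

Run:
```python
from h import *
delta([.4583,-.2177,.072],78.6)
```

```text
t 7.65 pos [ 0.4592 -0.2178  0.0752] ya 78.7 z [ 0.001 -0.    -1.   ] F [-0.5  0.2  1.1] op 0.0419 g 0.0
tool shift [ 0.0009 -0.0001  0.0032] yaw 0.0011
```

Call:
{"api": "carry_out", "payload": {"series": [0,0,0.0035,0,0.45,0,0,0,0,0,0,0,0,0,0,0,0,0,0,0,0,0,0,0,0,0,0,0,0,0,0,0,0,0,0,0,0,0,0,0,0,0,0,0,0], "force": 25}}

```text
clock: 8.55
eef_pos: [0.4589, -0.2176, 0.0711]
tool_rot: [-0.309, -3.126, -0.0]
ft_force: [0.0, 0.6, -0.2]
opening: 0.0097
grip_force: 25.0
```

Run:
```python
from h import *
delta([.4583,-.2177,.072],78.6)
```

```text
t 8.55 pos [ 0.4589 -0.2176  0.0711] ya 78.7 z [-0.  0. -1.] F [ 0.   0.6 -0.2] op 0.0097 g 25.0
tool shift [ 0.0006 -0.0002 -0.0009] yaw 0.0011
```

Call:
{"api": "carry_out", "payload": {"series": [0,0,-0.01,0,0,0,0,-0.02,0,0,0,0,-0.02,0,0,0,0,-0.02,0,0,0,0,-0.03,0,0,0,0,-0.03,0,0,0,0,-0.01,0,0,0,0,0,0.085,0,0,0,0,0,0]}}

```text
clock: 9.45
eef_pos: [0.4587, -0.2175, 0.2109]
tool_rot: [-0.521, -3.098, -0.0]
ft_force: [0.2, 0.9, -0.8]
opening: 0.01
grip_force: 25.0
```

Run:
```python
from h import *
delta([.5156,.2268,.211],71)
```

```text
t 9.45 pos [ 0.4587 -0.2175  0.2109] ya 70.93 z [-0.  0. -1.] F [ 0.2  0.9 -0.8] op 0.01 g 25.0
tool shift [ 0.0914  0.4385 -0.    ] yaw -0.0008
```

Call:
{"api": "carry_out", "payload": {"series": [0.004,0.02,0,0,0,0.008,0.04,0,0,0,0.008,0.04,0,0,0,0.008,0.04,0,0,0,0.008,0.04,0,0,0,0.008,0.04,0,0,0,0.008,0.04,0,0,0,0.008,0.04,0,0,0,0.008,0.04,0,0,0,0.008,0.04,0,0,0]}}

```text
clock: 10.45
eef_pos: [0.51, 0.1681, 0.2103]
tool_rot: [-0.511, -3.099, 0.001]
ft_force: [0.2, -0.2, 0.2]
opening: 0.0104
grip_force: 25.0
```

Call:
{"api": "carry_out", "payload": {"series": [0.01,0.04,0,0,0,0.005,0.0185,0,0,0,0,0,0,0,0,0,0,0,0,0,0,0,0,0,0]}}

```text
clock: 10.95
eef_pos: [0.5151, 0.2256, 0.2108]
tool_rot: [-0.516, -3.098, 0.001]
ft_force: [-0.5, -0.1, -0.0]
opening: 0.0098
grip_force: 25.0
```

Run:
```python
from h import *
im,d=ctrl.camera("side");cv2.imwrite("pics/side2.png",cv2.resize(im[130:260,230:360,::-1],None,fx=4.5,fy=4.5,interpolation=cv2.INTER_CUBIC));np.savez("side2.npz",im=im,d=d)
delta([.5156,.2268,.211],71)
```

```text
t 11.0 pos [0.5152 0.2255 0.211 ] ya 71.04 z [-0. -0. -1.] F [ 0.5 -0.3 -0.6] op 0.0101 g 25.0
tool shift [-0.      0.0013 -0.    ] yaw 0.0004
```

View pics/side2.png

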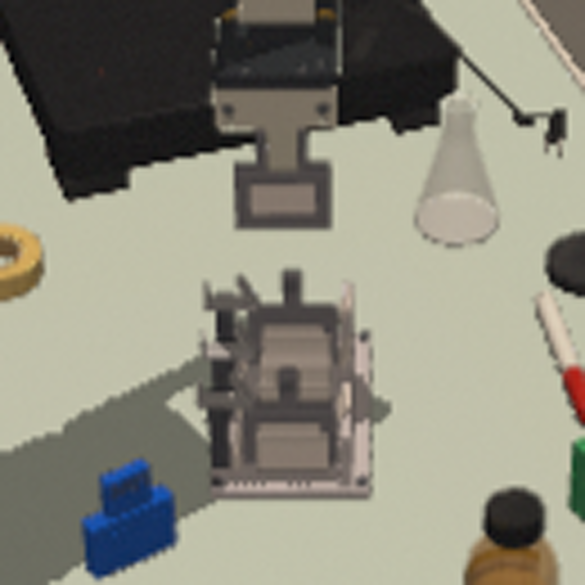

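```bash
cat > rel.py <<'E'
from h import *
def fr(P,th=-19.):
    a=np.deg2rad(th);return np.stack([P[...,0]*np.cos(a)+P[...,1]*np.sin(a),-P[...,0]*np.sin(a)+P[...,1]*np.cos(a),P[...,2]],-1)
if __name__=="__main__":
    s=ctrl.get_state();e=fr(s["eef_pos"]);print("tcp rack-frame",e)
    ims=[ctrl.camera("side") for _ in range(4)]+[tuple(np.load("side2.npz")[k] for k in("im","d"))]
    z0=np.load("side0.npz");ims2=ims+[(z0["im"],z0["d"])]
    md=lambda L:np.median(np.stack([d for _,d in L]),0)
    Q=fr(cloud("side",md(ims)));Q2=fr(cloud("side",md(ims2)))
    zb=e[2]-.047
    m=(Q[...,2]>zb+.006)&(Q[...,2]<zb+.038)&(np.hypot(Q[...,0]-e[0],Q[...,1]-e[1])<.05)
    q=Q[m];print("held n",len(q),"x' 2/50/98",np.percentile(q[:,0],[1,5,50,95,99]).round(4),"mean",q.mean(0).round(4),"y' med",np.median(q[:,1]).round(4))
    # yaw of held face
    k=abs(q[:,1]-np.median(q[:,1]))<.006;print("face slope deg",np.rad2deg(np.polyfit(q[k,0],q[k,1],1)[0]).round(2),"width rows")
    v,u=np.nonzero(m);print("px u per row",[(r,u[v==r].min(),u[v==r].max()) for r in range(v.min(),v.max()+1,2)])
    c0=fr(np.array([.5156,.2265,0]));print("c0",c0)
    for nm,s_ in(("r",-.05),("l",.05)):
        m=(Q2[...,2]>.060)&(Q2[...,2]<.086)&(abs(Q2[...,0]-c0[0])<.013)&(abs(Q2[...,1]-c0[1]-s_)<.014)
        q=Q2[m];k=abs(q[:,1]-np.median(q[:,1]))<.004;print(nm,len(q),"x'",q[:,0].mean().round(4),np.percentile(q[:,0],[2,50,98]).round(4),"y' face",np.percentile(q[:,1],[20,50]).round(4),"zmax",np.percentile(q[:,2],97).round(4))
        m=(Q2[...,2]>.046)&(Q2[...,2]<.053)&(abs(Q2[...,0]-c0[0])<.03)&(abs(Q2[...,1]-c0[1]-s_)<.014)
        q=Q2[m];print("  body face y'",np.percentile(q[:,1],[20,50]).round(4),len(q), "slope",np.rad2deg(np.polyfit(q[:,0],q[:,1],1)[0]).round(1))
    m=(Q2[...,2]>.012)&(Q2[...,2]<.042)&(abs(Q2[...,0]-c0[0])<.025)&(abs(Q2[...,1]-c0[1]+.06)<.012)
    q=Q2[m];print("wall face",len(q),np.rad2deg(np.polyfit(q[:,0],q[:,1],1)[0]).round(2))
E
python3 rel.py
```

```text
tcp rack-frame [0.41366748 0.38097008 0.21095206]
held n 203 x' 2/50/98 [0.384  0.3865 0.4146 0.4422 0.4428] mean [0.4139 0.374  0.1858] y' med 0.3741
face slope deg 0.4 width rows
px u per row [(169, np.int64(285), np.int64(303)), (171, np.int64(282), np.int64(303)), (173, np.int64(282), np.int64(303)), (175, np.int64(282), np.int64(303)), (177, np.int64(282), np.int64(303)), (179, np.int64(303), np.int64(303))]
c0 [0.41376819 0.3820229  0.        ]
r 36 x' 0.4148 [0.4098 0.4155 0.4211] y' face [0.3262 0.3276] zmax 0.0832
  body face y' [0.3243 0.3253] 49 slope 0.7
l 30 x' 0.4152 [0.4103 0.4162 0.4197] y' face [0.4268 0.4277] zmax 0.0847
  body face y' [0.4244 0.4267] 58 slope 0.2
wall face 142 -2.64
```

Call:
{"api": "carry_out", "payload": {"series": [-0.0011,0.0014,0.02,0,0,0,0,0.03,0,0,0,0,0.02,0,0,0,0,0.01,0,0,0,0,0,0,0,0,0,0,0,0,0,0,0,0,0]}}

```text
clock: 11.9
eef_pos: [0.5173, 0.2278, 0.1323]
tool_rot: [0.517, 3.097, 0.001]
ft_force: [-0.9, 0.8, -1.2]
opening: 0.0097
grip_force: 25.0
```

```bash
python3 rel.py | head -4
python3 - <<'E'
from h import *
im,d=ctrl.camera("side");cv2.imwrite("pics/side3.png",cv2.resize(im[150:250,240:340,::-1],None,fx=6,fy=6,interpolation=cv2.INTER_CUBIC))
E
```

```text
tcp rack-frame [0.41492772 0.38381473 0.1322946 ]
held n 187 x' 2/50/98 [0.3863 0.3878 0.4156 0.4433 0.4444] mean [0.4155 0.378  0.1075] y' med 0.3776
face slope deg 0.86 width rowsTraceback (most recent call last):
  File "rel.py", line 15, in <module>
    v,u=np.nonzero(m);print("px u per row",[(r,u[v==r].min(),u[v==r].max()) for r in range(v.min(),v.max()+1,2)])
                                               ~~~~~~~~~~~^^
    return umr_minimum(a, axis, None, out, keepdims, initial, where)
ValueError: zero-size array to reduction operation minimum which has no identity
```

View pics/side3.png

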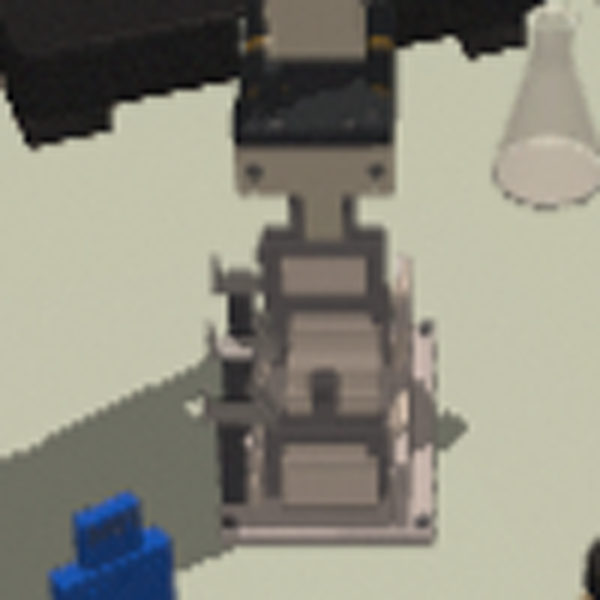

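The picture shows the held cassette (crop (322,270)) over the middle slot. It measures about 1.6 mm too far in +y, so I'll correct that and descend in steps.

Call:
{"api": "carry_out", "payload": {"series": [0,-0.0016,0,0,0,0,0,0.008,0,0,0,0,0.008,0,0,0,0,0.005,0,0,0,0,0.005,0,0,0,0,0,0,0,0,0,0,0,0]}}

```text
clock: 12.85
eef_pos: [0.5161, 0.226, 0.1048]
tool_rot: [-0.517, -3.098, 0.001]
ft_force: [1.0, -1.1, -2.2]
opening: 0.01
grip_force: 25.0
```

```bash
python3 rel.py; python3 -c "
from h import *
delta([.5156,.2268,.057],71)"
```

```text
tcp rack-frame [0.41436172 0.38171245 0.1047812 ]
held n 206 x' 2/50/98 [0.3707 0.3763 0.4122 0.4411 0.4441] mean [0.4117 0.3744 0.0793] y' med 0.3754
face slope deg -0.18 width rows
t 13.05 pos [0.5162 0.226  0.1052] ya 71.05 z [ 0. -0. -1.] F [ 2.2 -0.9 -3.5] op 0.0097 g 25.0
tool shift [0.0008 0.0005 0.0482] yaw 0.0006Traceback (most recent call last):
  File "rel.py", line 15, in <module>
    v,u=np.nonzero(m);print("px u per row",[(r,u[v==r].min(),u[v==r].max()) for r in range(v.min(),v.max()+1,2)])
                                               ~~~~~~~~~~~^^
    return umr_minimum(a, axis, None, out, keepdims, initial, where)
ValueError: zero-size array to reduction operation minimum which has no identity
```

Call:
{"api": "carry_out", "payload": {"series": [0,0,0.005,0,0,0,0,0.005,0,0,0,0,0.005,0,0,0,0,0.003,0,0,0,0,0,0,0], "force": 40}}

```text
clock: 13.55
eef_pos: [0.5158, 0.226, 0.0865]
tool_rot: [-0.517, -3.098, 0.001]
ft_force: [1.6, -0.0, -1.6]
opening: 0.0097
grip_force: 40.0
```

```bash
python3 -c "
from h import *
delta([.5156,.2268,.057],71)"
```

```text
t 13.55 pos [0.5158 0.226  0.0865] ya 71.05 z [-0.001 -0.    -1.   ] F [ 1.6 -0.  -1.6] op 0.0097 g 40.0
tool shift [0.0005 0.0007 0.0295] yaw 0.0006
```

Call:
{"api": "carry_out", "payload": {"series": [0,0,0.005,0,0,0,0,0.005,0,0,0,0,0.004,0,0,0,0,0,0,0]}}

```text
clock: 13.95
eef_pos: [0.5158, 0.226, 0.0724]
tool_rot: [-0.517, -3.098, 0.001]
ft_force: [2.1, -0.4, -2.8]
opening: 0.0097
grip_force: 40.0
```

```bash
python3 -c "
from h import *
delta([.5156,.2268,.057],71)"
```

```text
t 13.95 pos [0.5158 0.226  0.0724] ya 71.05 z [-0.001 -0.    -1.   ] F [ 2.1 -0.4 -2.8] op 0.0097 g 40.0
tool shift [0.0004 0.0007 0.0154] yaw 0.0005
```

Call:
{"api": "carry_out", "payload": {"series": [0,0,0.005,0,0,0,0,0.005,0,0,0,0,0.003,0,0,0,0,0.002,0,0,0,0,0.0015,0,0,0,0,0,0,0]}}

```text
clock: 14.55
eef_pos: [0.5157, 0.2262, 0.0572]
tool_rot: [-0.517, -3.098, 0.001]
ft_force: [-4.5, -1.1, 8.8]
opening: 0.0097
grip_force: 40.0
```

```bash
python3 -c "
from h import *
delta([.5156,.2268,.057],71)"
```

```text
t 14.55 pos [0.5157 0.2262 0.0572] ya 71.06 z [-0.001 -0.    -1.   ] F [-4.5 -1.1  8.8] op 0.0097 g 40.0
tool shift [0.0003 0.0006 0.0002] yaw 0.0006
```

Call:
{"api": "carry_out", "payload": {"series": [0,0,0.0015,0,0,0,0,0,0,0,0,0,0,0,0]}}

```text
clock: 14.85
eef_pos: [0.5158, 0.2263, 0.0571]
tool_rot: [-0.517, -3.098, 0.0]
ft_force: [-10.3, -3.0, 27.0]
opening: 0.0096
grip_force: 40.0
```

```bash
python3 -c "
from h import *
delta([.5156,.2268,.057],71)
im,d=ctrl.camera('side');cv2.imwrite('pics/side4.png',cv2.resize(im[160:250,250:330,::-1],None,fx=6,fy=6,interpolation=cv2.INTER_CUBIC))"
```

```text
t 14.85 pos [0.5158 0.2263 0.0571] ya 71.06 z [-0.001 -0.    -1.   ] F [-10.3  -3.   27. ] op 0.0096 g 40.0
tool shift [0.0004 0.0004 0.0001] yaw 0.0007
```

View pics/side4.png

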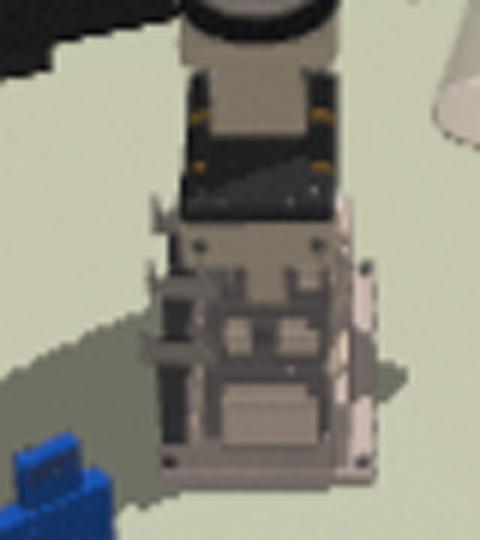

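The cassette presses firmly on the floor (27 N) at home height, and the latches (crop x≈150) line up. I'll release and lift.

Call:
{"api": "carry_out", "payload": {"series": [0,0,-0.002,0,0,0,0,0,0,0.25,0,0,0,0,0.25,0,0,0,0,0.25,0,0,-0.01,0,0.25,0,0,-0.03,0,0.25,0,0,-0.04,0,0.25,0,0,-0.04,0,0.25,0,0,-0.04,0,0.25,0,0,0,0,0.25]}}

```text
clock: 15.9
eef_pos: [0.5182, 0.2269, 0.2231]
tool_rot: [0.516, 3.091, 0.007]
ft_force: [-0.4, 0.0, 0.5]
opening: 0.0235
grip_force: 0.0
```

Call:
{"api": "carry_out", "payload": {"series": [0.04,0,0,0,0.25,0.04,0,0,0,0.25,0.04,0,0,0,0.25,0.04,0,0,0,0.25,0.04,0,0,0,0.25,0.02,0,0,0,0.25,0,0,0,0,0.25,0,0,0,0,0.25]}}

```text
clock: 16.7
eef_pos: [0.3083, 0.2976, 0.2172]
tool_rot: [0.516, 3.099, 0.0]
ft_force: [-0.4, 0.8, 0.6]
opening: 0.0231
grip_force: 0.0
```

Run:
```python
from m import *
from rel import fr
delta([.5156,.2268,.2],71)
o=[]
for c,(x,y,w,h) in(("side",(254,170,70,75)),("top",(200,195,80,80))):
    im,d=ctrl.camera(c);o.append(cv2.resize(im[y:y+h,x:x+w,::-1],(390,400),interpolation=cv2.INTER_CUBIC))
    Q=fr(cloud(c,d));k=(d>0)&(Q[...,2]>.075)&(Q[...,2]<.13)&(np.hypot(Q[...,0]-.4148,Q[...,1]-.3823)<.09)
    n,L,s,_=cv2.connectedComponentsWithStats(k.astype(np.uint8))
    print(c,[(s[i,4],(Q[L==i].mean(0)-[.4148,.3823,0]).round(4),Q[L==i][:,2].max().round(4)) for i in range(1,n) if s[i,4]>4])
    print(*tops(c,im,d,(.541,-.234),.115,.09,.105),sep="\n ")
cv2.imwrite("pics/fin.png",np.hstack(o))
```

```text
t 16.7 pos [0.3083 0.2976 0.2172] ya 71.1 z [ 0.  0. -1.] F [-0.4  0.8  0.6] op 0.0231 g 0.0
tool shift [-2.19e-01  2.00e-04  1.73e-02] yaw 0.0011
side [(np.int32(15), array([-0.0003,  0.0445,  0.0821]), np.float64(0.0866)), (np.int32(48), array([-0.    , -0.0037,  0.0816]), np.float64(0.0884)), (np.int32(6), array([-0.0336, -0.0052,  0.0786]), np.float64(0.0859)), (np.int32(18), array([-0.0005, -0.0537,  0.082 ]), np.float64(0.0865)), (np.int32(8), array([-0.034 , -0.0521,  0.0777]), np.float64(0.0806))]
(np.int32(25), array([ 0.5976, -0.1714,  0.0947]), (597.7, -170.6), (14.6, 10.1), 66.1, np.float64(0.0986))
 (np.int32(24), array([ 0.5142, -0.1558,  0.0955]), (513.9, -156.3), (14.0, 13.2), 42.3, np.float64(0.1018))
 (np.int32(30), array([ 0.6237, -0.2527,  0.0952]), (624.1, -251.5), (12.8, 12.3), 61.9, np.float64(0.0997))
 (np.int32(23), array([ 0.5377, -0.2416,  0.0956]), (539.5, -241.1), (9.4, 19.3), 72.0, np.float64(0.1046))
 (np.int32(28), array([ 0.4847, -0.2997,  0.096 ]), (484.4, -298.7), (15.1, 11.3), 67.3, np.float64(0.1028))
top [(np.int32(16), array([-0.0006,  0.0507,  0.0827]), np.float64(0.0868)), (np.int32(41), array([-0.0019, -0.0001,  0.083 ]), np.float64(0.0894)), (np.int32(7), array([-0.0339,  0.0511,  0.079 ]), np.float64(0.0826)), (np.int32(18), array([-0.0012, -0.0501,  0.0832]), np.float64(0.0895)), (np.int32(7), array([-0.0339,  0.0003,  0.0792]), np.float64(0.0814)), (np.int32(9), array([-0.0338, -0.05  ,  0.0794]), np.float64(0.0861))]
(np.int32(16), array([ 0.6246, -0.2481,  0.0964]), (625.3, -247.8), (7.9, 11.8), 82.7, np.float64(0.1044))
 (np.int32(17), array([ 0.5983, -0.1677,  0.0977]), (598.4, -167.9), (10.7, 9.8), 45.9, np.float64(0.1036))
 (np.int32(15), array([ 0.5151, -0.1511,  0.0978]), (515.3, -151.4), (9.3, 11.7), 21.9, np.float64(0.1039))
 (np.int32(17), array([ 0.486 , -0.2959,  0.0958]), (486.2, -296.2), (11.5, 10.1), 52.1, np.float64(0.1013))
```

View pics/fin.png

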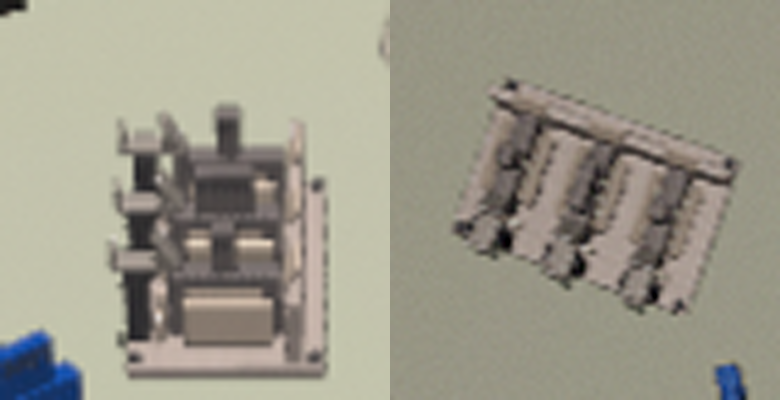

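The middle tab stands level with its neighbours, and all three latches sit at the same x (−33.9 mm), so the latch is closed. The other carousel cassettes are still in their pockets, so I'll hand in.

```bash
python3 -c "
from station import ctrl
print(ctrl.sign_off())"
```

```text
the job is handed in; nothing more can be done
None
```

The wide-tab cassette is fully home in the rack's middle slot with its latch closed, the other cassettes are still in their places, and the job was handed in at about 17 s with the gripper clear of everything.

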